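# Lay the long tube on the paint-turning roller stand

## Robot

A 6-joint arm with a two-finger parallel gripper is mounted at the origin on the work surface. World frame = base frame: x ahead of the robot, y to its left, z up, the work surface at z = 0. Lengths are in m, angles in rad, forces in N, time in s.
With the tool pointing down it reaches from about 0.35 to 0.975 m from the base axis. Payload 4.9 kg.
Tool frame: the origin (TCP) lies on the mounting face of the last link; the fingertips stand 173 mm ahead of it and the grasp point (between the pads) lies 155 mm ahead of it; z points along the fingers, y is the direction in which the jaws open and shut (so a half turn about z gives the same grasp; the last joint's range is limited). The gripper opens to 85 mm and grips with 20 to 120 N. Pads are 22 mm wide; open, the fingers measure 114 mm over their backs; the gripper's body (76 mm by 85 mm) begins 54 mm behind the grasp point. The pads swing forward as they close: fully open they stand 13 mm farther back than shut.
Start: joints at [1.131, 0.053, 1.613, -0, 1.476, -0.119], TCP at [0.197, 0.593, 0.405] pointing down, gripper open.
Joint ranges: [-3.01, 3.01], [-1.01, 2.22], [0.06, 2.58], [-1.02, 4.17], [0.09, 2.62], [-3.14, 3.14]. Speed limits (rad/s): [2.57, 2.57, 3.14, 3.14, 3.14, 3.14].

## Interface

Orientations are given as a rotation vector (axis times angle).
In Python, from station import ctrl gives the robot as it stands. The module is installed in compiled form; this text tells all that it offers.
- The arm moves only by the tool jog_arm, never from a script. Its argument "steps" is a list of rows, each a list of 2 entries, a list of its own where there are three numbers: the shift along the tool's x, y, z in cm, then the turn, a rotation vector about the tool's x, y, z in degrees. In form: [[[tx, ty, tz], [rx, ry, rz]], ...]. A call has 1 to 8 rows; each row shifts and turns the pose as measured when the row begins, along the tool's axes as they then stand; what a row does not reach is not made up. A row lasts 1/10 s, in which the tool goes at most 50 mm and 8.59 degrees, less where a joint would pass 70% of its speed; a pose out of reach is approached as far as the arm can. A call is refused whole if a number of a shift passes 5 or a number of a turn 8.59, either way. A call with a gripper value outside its range is refused whole. "fingers" is the gripper command: -1 is shut, 1 is fully open, values between are in proportion, set as the call begins (left out, the last holds). The fingers move at their own pace and stop on an object; "grip_force" is the grip in N (left out, the last holds). Time passes only in rows, so rows that do not move let the fingers close. It gives the time, the measured TCP pose, the force and the opening at its end, in the units of the state.
- ctrl.get_obs(): the state, without advancing time (a new reading comes with each control period).
- ctrl.get_image(name): name is "side" or "top"; returns the picture (480x640x3 uint8, red, green, blue); there is no depth.
- ctrl.camera_info(name): a dict with "K" (3x3 intrinsics, pixels), "dist_coeffs" ([k1, k2, p1, p2, k3] as OpenCV has them; the pictures are not rectified), "camera_from_world" (4x4, takes a point from world to camera coordinates). Camera axes: x right, y up, looking along -z (the intrinsics and any distortion apply to the point x, -y, -z); pixel columns grow to the right and rows downward; lengths in m; the calibration is good to about 2 mm. A picture is of the moment at which its call begins. camera_info takes no time and is no camera call.
- ctrl.finish_job(): hands the job in, once; it reports no verdict.
The state is a dict: "t": time; "q": joint angles; "dq": joint speeds; "effort": joint torques, N m; "tool_pos": TCP position; "tool_rot": TCP orientation; "contact_force": force on the tool from outside, world axes, zero at the start; "wrist_torque": the same for the moment, N m; "opening": finger opening in m.
Only numpy, scipy, OpenCV 4.12 (cv2) and the standard library are available. Lean on these libraries where they do the work, as an engineer would, in place of code of your own. Each camera call takes 0.05 s, during which the arm holds its last target.

## Task

Take the long steel tube off its wooden saddle and lay it on the roller stand for painting: in the middle one of the stand's three grooves, along the grooves and centred between the two rows of wheels. The wheels turn freely, so set the tube down gently and let go only when the wheels carry it, so that it neither drops nor starts rolling. Leave the short tube where it is.

Things in the scene. Friction and masses are not known exactly. Their poses are not given: they have to be found in the camera images.
- long_tube: Long steel tube, 260 mm long, 40 mm diameter, about 0.4 kg, dark bore at the ends. Origin: middle of its length, on its axis; x runs along it. Starts lying level on a fixed wooden saddle (two V-notched blocks, 22 mm wide, 85 mm either side of the base board's middle), axis 65 mm above the bench. Between the blocks its middle is free for fingers; the base board is 15 mm thick.
- short_tube: Short steel tube, a bystander: 140 mm long, 40 mm diameter, on its own smaller wooden saddle, axis 65 mm above the bench. Origin: middle of its length, on its axis; x along it. To be left alone.
- roller_stand: Fixed roller stand: grey base plate 240 x 170 x 8 mm with two rows of four white nylon wheels. Origin: centre of the plate's underside, on the bench; z up, x along the long side, parallel to grooves and axles. Rows at x = -80 and +80 mm. Wheels (34 mm diameter, 24 mm wide) at y = -60, -20, 20, 60 mm, axles 40 mm up, turning freely. Grooves between wheels at y = -40, 0, 40 mm.
- middle_seat (a point): Point on the roller stand, 71 mm above the bench over the plate's centre: here the middle of a 40 mm tube comes to lie when seated in the middle groove, centred between the two rows. x along the groove, z up. Around it, between the rows, 120 mm of free length for fingers, down to the 8 mm base plate.

How it is judged:
By the outcome, as a careful person would: the job done as asked, in the order asked, and still so for the second after the job is handed in, with the robot touching nothing.
It also fails if it takes over 48 s, if anything falls off the work surface, if the arm or the gripper's body presses on something with over 40 N, if the wrist force passes 120 N, or if a joint passes its speed limit or range.

## Working session

There is one attempt and no reset: what is moved stays moved. The work goes in short steps, Python scripts to look and compute and a tool call to move; the robot and the scene stay as the last step left them, time stands still between calls to the robot, and variables do not carry over. Pictures are saved under pics/ and viewed, and the job is handed in when it is done.

Besides the shell and the picture viewer there is one more tool, called after ">>>" as name(argument=value, ...), one argument or row to a line, values as JSON. jog_arm: Moves the arm, as the interface text tells. Its arguments: {"type":"object","properties":{"steps":{"type":"array","items":{"type":"array"}},"fingers":{"type":"number"},"grip_force":{"type":"number"}},"required":["steps"]}

```bash
mkdir -p pics; python3 - <<'E'
from station import ctrl
import cv2,numpy as np
o=ctrl.get_obs();print({k:np.round(v,4) for k,v in o.items()})
for n in("top","side"):
    cv2.imwrite(f"pics/{n}0.png",ctrl.get_image(n)[:,:,::-1]);c=ctrl.camera_info(n);print(n,c)
E
```

```text
{'t': np.float64(0.0), 'q': array([ 1.131 ,  0.0534,  1.6143, -0.    ,  1.476 , -0.1191]), 'dq': array([0.0006, 0.0003, 0.0005, 0.0003, 0.0011, 0.0022]), 'effort': array([ 8.00000e-04, -3.93668e+01, -3.70185e+01, -0.00000e+00,
        6.70000e-03, -0.00000e+00]), 'tool_pos': array([0.1969, 0.5929, 0.4034]), 'tool_rot': array([-5.0150e-01, -3.1008e+00,  3.1000e-03]), 'contact_force': array([ 0.2054, -0.5755, -0.4359]), 'wrist_torque': array([0.0351, 0.0575, 0.0163]), 'opening': np.float64(0.0851)}
top {'K': array([[460.90842269,   0.        , 320.19614701],
       [  0.        , 460.90842269, 243.59116945],
       [  0.        ,   0.        ,   1.        ]]), 'dist_coeffs': array([0.02418379, 0.        , 0.        , 0.        , 0.        ]), 'camera_from_world': array([[ 0.02916765, -0.99886117, -0.03775728,  0.0082963 ],
       [ 0.99378853,  0.02491974,  0.10845901, -0.56803981],
       [-0.10739459, -0.04068625,  0.99338363, -0.88682531],
       [ 0.        ,  0.        ,  0.        ,  1.        ]])}
side {'K': array([[572.70017641,   0.        , 313.25336109],
       [  0.        , 572.70017641, 231.44732888],
       [  0.        ,   0.        ,   1.        ]]), 'dist_coeffs': array([-0.0652099,  0.       ,  0.       ,  0.       ,  0.       ]), 'camera_from_world': array([[ 0.86815332, -0.4962811 ,  0.00385699, -0.47636812],
       [ 0.30661483,  0.54244536,  0.78213834, -0.23264269],
       [-0.39025268, -0.67783338,  0.62309289, -0.80790771],
       [ 0.        ,  0.        ,  0.        ,  1.        ]])}
```

View pics/top0.png

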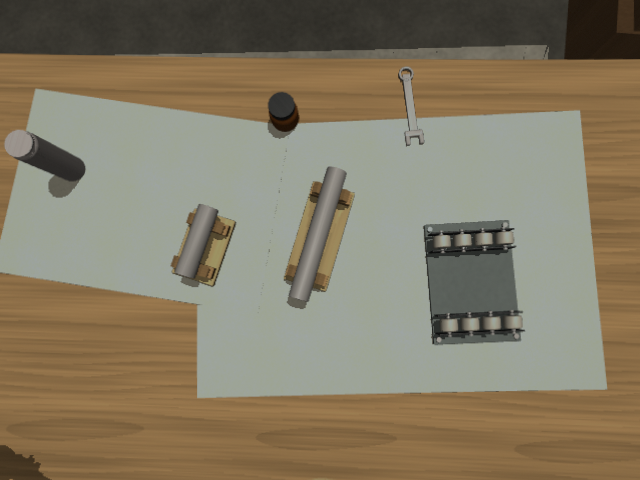

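View pics/side0.png

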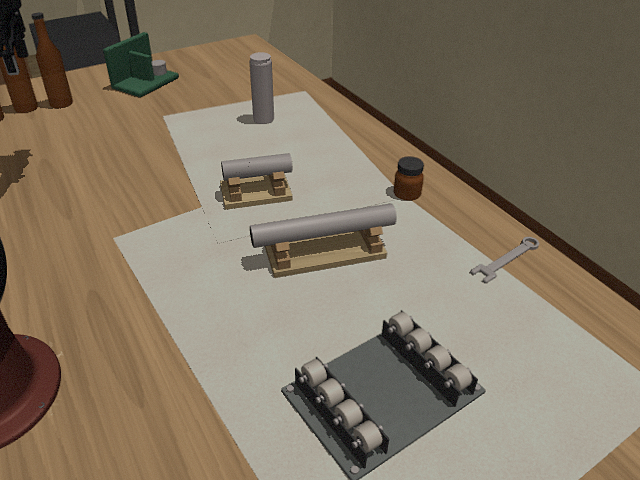

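```bash
python3 - <<'E'
import cv2
t=cv2.imread("pics/top0.png");s=cv2.imread("pics/side0.png")
a=cv2.resize(t[155:315,270:370],None,fx=3.7,fy=3.7,interpolation=2);b=cv2.resize(t[210:355,415:535],None,fx=3.3,fy=3.3,interpolation=2)
h=592;import numpy as np
a=cv2.copyMakeBorder(a,0,max(0,h-a.shape[0]),0,0,0);b=cv2.copyMakeBorder(b,0,h-b.shape[0],0,0,0)
cv2.imwrite("pics/z1.png",np.hstack([a[:592],b])); print(a.shape,b.shape)
cv2.imwrite("pics/z2.png",cv2.resize(s[190:480,240:500],None,fx=2,fy=2))
for p in [(320,230),(302,290),(330,180),(300,230),(345,230),(255,200),(470,280),(441,241),(330,195),(325,260)]: print(p,t[p[1],p[0]])
for p in [(320,222),(275,232),(385,215),(254,236),(330,200),(330,250)]: print('s',p,s[p[1],p[0]])
E
```

```text
(592, 370, 3) (592, 396, 3)
(320, 230) [135 142 147]
(302, 290) [132 138 143]
(330, 180) [123 129 134]
(300, 230) [ 92 136 156]
(345, 230) [154 164 157]
(255, 200) [161 164 158]
(470, 280) [89 95 90]
(441, 241) [144 161 157]
(330, 195) [133 140 145]
(325, 260) [ 88 132 153]
s (320, 222) [144 149 159]
s (275, 232) [125 129 136]
s (385, 215) [127 132 138]
s (254, 236) [120 124 132]
s (330, 200) [156 171 173]
s (330, 250) [45 66 78]
```

View pics/z1.png

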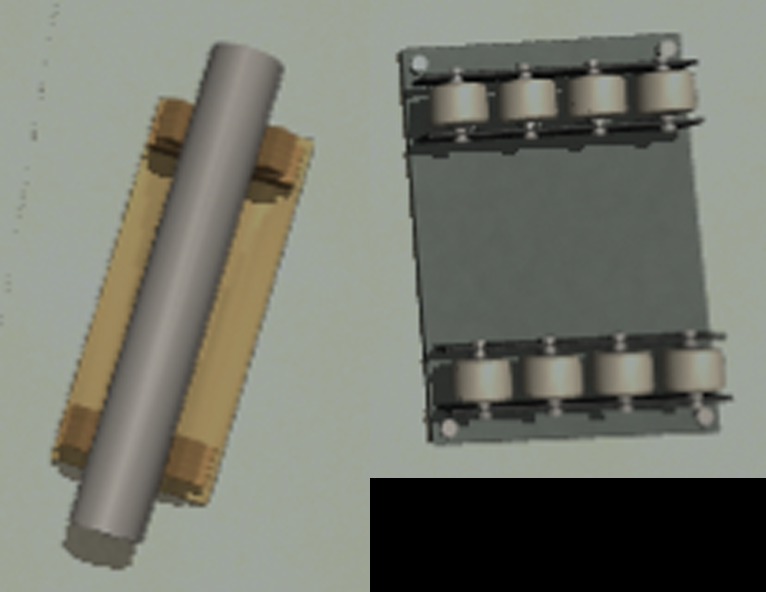

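View pics/z2.png

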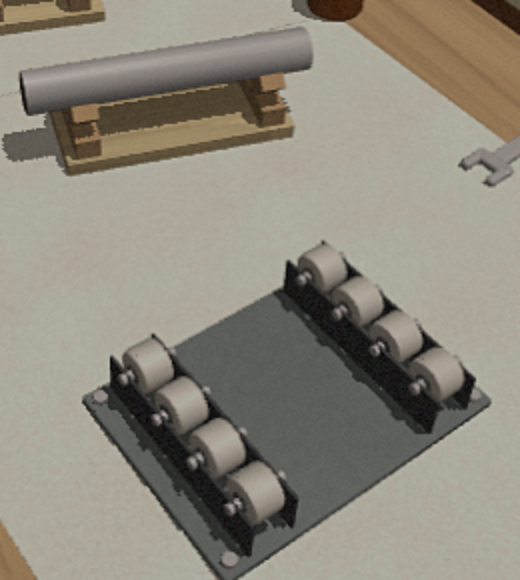

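```bash
cat >h.py <<'E'
import cv2,numpy as np
from station import ctrl
def ray(n,px):
    c=ctrl.camera_info(n);K=np.array(c["K"]);T=np.array(c["camera_from_world"])
    u=cv2.undistortPoints(np.array(px,float).reshape(-1,1,2),K,np.array(c["dist_coeffs"])).reshape(-1,2)
    d=np.c_[u[:,0],-u[:,1],-np.ones(len(u))]@T[:3,:3]
    return -T[:3,:3].T@T[:3,3],d
def plane(n,px,z):
    o,d=ray(n,px);return o+d*((z-o[2])/d[:,2])[:,None]
def proj(n,P):
    c=ctrl.camera_info(n);T=np.array(c["camera_from_world"]);P=np.atleast_2d(P)
    p=P@T[:3,:3].T+T[:3,3];p=p*[1,-1,-1]
    return cv2.projectPoints(p,np.zeros(3),np.zeros(3),np.array(c["K"]),np.array(c["dist_coeffs"]))[0].reshape(-1,2)
def tubemask(im,n,roi):
    b,g,r=[im[:,:,i].astype(int) for i in range(3)]
    m=((r-g>=2)&(r-b<28)&(r-b>4)&(g-b>=2)&(r>80)).astype(np.uint8)
    z=np.zeros_like(m);x0,y0,x1,y1=roi;z[y0:y1,x0:x1]=m[y0:y1,x0:x1]
    z=cv2.morphologyEx(z,cv2.MORPH_OPEN,np.ones((3,3)))
    k,l,s,c=cv2.connectedComponentsWithStats(z);i=1+np.argmax(s[1:,4]);return (l==i).astype(np.uint8)
E
python3 - <<'E'
from h import *
t=cv2.imread("pics/top0.png");s=cv2.imread("pics/side0.png")
for n,im,roi in(("top",t,(275,155,360,315)),("side",s,(235,195,410,255))):
    m=tubemask(im,n,roi);cv2.imwrite(f"pics/m_{n}.png",cv2.resize(cv2.addWeighted(im,.5,cv2.merge([m*0,m*0,m*255]),.5,0)[roi[1]:roi[3],roi[0]:roi[2]],None,fx=3.4,fy=3.4))
    ys,xs=np.nonzero(m);P=plane(n,np.c_[xs,ys],.065)[:,:2]
    (c,wh,a)=cv2.minAreaRect(P.astype(np.float32));box=cv2.boxPoints((c,wh,a))
    mu=P.mean(0);w,v=np.linalg.eigh(np.cov((P-mu).T));print(n,'rect',c,wh,a,'mean',mu,'yaw',np.degrees(np.arctan2(v[1,1],v[0,1])),len(xs))
print('cam',ray("top",[[0,0]])[0],ray("side",[[0,0]])[0])
# plate corners
z=np.array([[398,47],[680,34],[720,430],[430,443]],float);px=np.c_[415+(z[:,0]-370)/3.3,210+z[:,1]/3.3]
C=plane("top",px,.008);print(C.round(4),C.mean(0),np.linalg.norm(np.roll(C,1,0)-C,axis=1))
zs=np.array([[83,400],[490,402],[232,580]],float);D=plane("side",zs/2+[240,190],.008);print('side',D.round(4))
b,g,r=[t[:,:,i].astype(int) for i in range(3)]
m=((r-b>6)&(r>110)).astype(np.uint8);m[:225]=0;m[350:]=0;m[:,:428]=0;m[:,528:]=0
m[258:305]=0
m=cv2.morphologyEx(m,cv2.MORPH_OPEN,np.ones((5,5)))
k,l,st,ce=cv2.connectedComponentsWithStats(m)
for i in range(1,k): print(st[i],ce[i],plane("top",[ce[i]],.045)[0].round(4))
E
```

```text
top rect (0.5786612629890442, 0.03317728266119957) (0.046937983483076096, 0.28078693151474) 73.62264251708984 mean [0.57587148 0.03034116] yaw 164.5248415546285 2722
side rect (0.5984641313552856, 0.05297354608774185) (0.13383173942565918, 0.3157585859298706) 65.88693237304688 mean [0.58889624 0.05277463] yaw 158.95007545909021 4317
cam [ 0.46902923 -0.01363934  0.94288003] [ 0.16960411 -0.65784336  0.68719766]
[[ 0.6149 -0.1841  0.008 ]
 [ 0.6268 -0.3541  0.008 ]
 [ 0.3899 -0.3735  0.008 ]
 [ 0.3762 -0.204   0.008 ]] [ 0.50194484 -0.27893586  0.008     ] [0.23953964 0.17046604 0.2376224  0.17006189]
side [[ 0.3768 -0.21    0.008 ]
 [ 0.6269 -0.3559  0.008 ]
 [ 0.3952 -0.3756  0.008 ]]
[500 233   7  10  64] [502.734375 237.765625] [ 0.5862 -0.3285  0.045 ]
[457 235   7  11  65] [460.         240.38461538] [ 0.5791 -0.2474  0.045 ]
[466 235   5  10  50] [468.  239.5] [ 0.5812 -0.2627  0.045 ]
[479 234   6  10  55] [481.27272727 238.72727273] [ 0.5834 -0.2879  0.045 ]
[487 235   5   9  45] [489. 239.] [ 0.5832 -0.3025  0.045 ]
[508 234   6   9  53] [510.54716981 238.0754717 ] [ 0.586  -0.3432  0.045 ]
[436 236   7  11  65] [439.         241.38461538] [ 0.5762 -0.2073  0.045 ]
[445 236   5  10  50] [447.  240.5] [ 0.5783 -0.2226  0.045 ]
[508 316  15  12 154] [515.01948052 322.13636364] [ 0.4263 -0.3489  0.045 ]
[451 319   7  12  70] [454.01428571 324.84285714] [ 0.4174 -0.2355  0.045 ]
[465 319   7  11  71] [467.74647887 324.21126761] [ 0.4194 -0.2612  0.045 ]
[487 318  13  11 128] [492.9375    323.2890625] [ 0.4228 -0.308   0.045 ]
[444 320   6  11  61] [446.29508197 325.24590164] [ 0.4161 -0.2211  0.045 ]
[473 320   6  10  57] [475.54385965 324.56140351] [ 0.4193 -0.2757  0.045 ]
[481 345   8   5  40] [484.5 347. ] [ 0.3782 -0.2918  0.045 ]
```

```bash
python3 - <<'E'
from h import *
t=cv2.imread("pics/top0.png");s=cv2.imread("pics/side0.png")
a=cv2.resize(t[225:255,425:525],None,fx=7.5,fy=7.5,interpolation=0);b=cv2.resize(t[308:338,425:525],None,fx=7.5,fy=7.5,interpolation=0)
cv2.imwrite("pics/w.png",np.vstack([a,b]))
a=cv2.imread("pics/m_top.png");b=cv2.imread("pics/m_side.png")
h=max(a.shape[0],b.shape[0]);a=cv2.copyMakeBorder(a,0,h-a.shape[0],0,0,0);b=cv2.copyMakeBorder(b,0,h-b.shape[0],0,0,0);o=np.hstack([a,b]);cv2.imwrite("pics/mm.png",o[:600,:800]);
E
```

```text
(no output)
```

View pics/w.png

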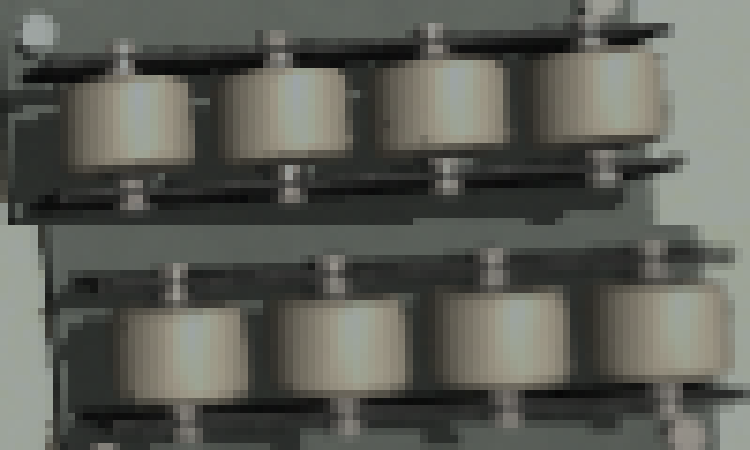

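View pics/mm.png

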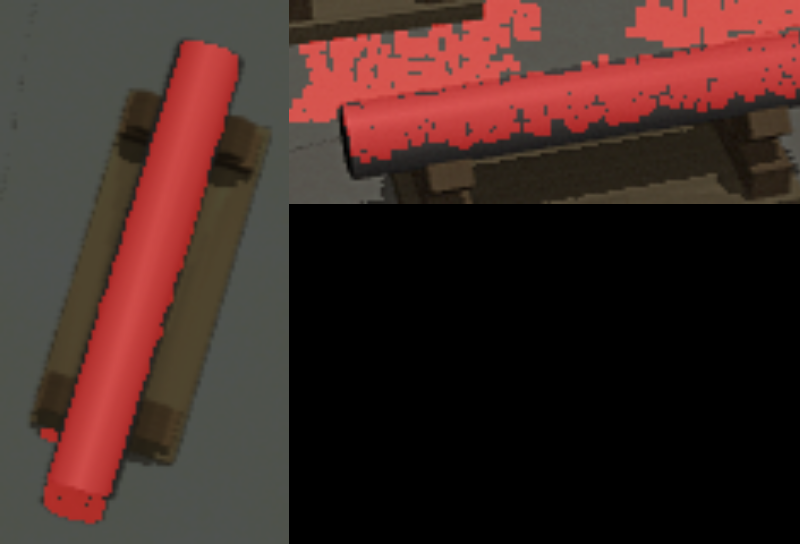

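```bash
python3 - <<'E'
from h import *
z=np.array([[213,50],[283,68],[77,525],[143,542]],float);px=z/3.7+[270,155]-.5
E=plane("top",px,.065);f=E[:2].mean(0);n=E[2:].mean(0);print(E.round(4),'mid',(f+n)/2,'L',np.linalg.norm(f-n),'yaw',np.degrees(np.arctan2(*(f-n)[[1,0]])))
print('near side',plane("side",[[253.3,235.3]],.065),n,'far',f, 'proj to side',proj("side",np.array([n,f])))
w=np.array([[129,121],[285,115],[442,109],[601,101],[183,354],[342,347],[501,341],[661,333]],float);w[4:,1]-=0
px=np.c_[425+w[:,0]/7.5-.5,np.where(w[:,1]<225,225+w[:,1]/7.5,308+(w[:,1]-225)/7.5)-.5]
W=plane("top",px,.042);print(W.round(4));F=W[:4].mean(0);N=W[4:].mean(0);print('ctr',(F+N)/2,np.linalg.norm(F-N),'yaw',np.degrees(np.arctan2(*(F-N)[[1,0]])))
ys=W[0]-W[3]+W[4]-W[7];print('yaw rows',np.degrees(np.arctan2(-ys[0],ys[1])))
for c,yw in (((.502,-.279),4.6),((.501,-.2815),4.6)):
  a=np.radians(yw);R=np.array([[np.cos(a),-np.sin(a)],[np.sin(a),np.cos(a)]])
  q=[(x,y) for x in(-.08,.08) for y in(-.06,-.02,.02,.06)];Q=np.array(q)@R.T+c
  print(proj("side",np.c_[Q,np.full(8,.04)]).round(1).tolist())
  q=np.array([(x,y) for x in(-.12,.12) for y in(-.085,.085)])@R.T+c
  print('corn',proj("side",np.c_[q,np.full(4,.008)]).round(1).tolist())
E
```

```text
[[ 0.7125  0.0132  0.065 ]
 [ 0.7035 -0.0238  0.065 ]
 [ 0.4618  0.0761  0.065 ]
 [ 0.4541  0.0419  0.065 ]] mid [0.58295304 0.02686649 0.065     ] L 0.2581435119584753 yaw -14.425978648838608
near side [[0.46374092 0.06074732 0.065     ]] [0.45795088 0.05902202 0.065     ] far [ 0.7079552  -0.00528903  0.065     ] proj to side [[250.6754803  236.88644163]
 [390.85907865 213.63155727]]
[[ 0.5781 -0.2131  0.042 ]
 [ 0.5807 -0.253   0.042 ]
 [ 0.5832 -0.2929  0.042 ]
 [ 0.5863 -0.3331  0.042 ]
 [ 0.4172 -0.2267  0.042 ]
 [ 0.4203 -0.2664  0.042 ]
 [ 0.4231 -0.306   0.042 ]
 [ 0.4265 -0.3456  0.042 ]]
ctr [ 0.501925   -0.27960307  0.042     ] 0.16087365198409612 yaw 4.670498571821243
yaw rows 4.188790692469885
[[365.5, 435.8], [346.5, 413.3], [328.6, 392.1], [311.9, 372.3], [456.2, 377.1], [436.1, 358.4], [417.2, 340.6], [399.3, 323.9]]
corn [[351.0, 480.8], [278.8, 387.2], [484.9, 389.7], [406.0, 317.3]]
[[365.9, 437.7], [346.8, 415.0], [329.0, 393.8], [312.2, 373.8], [456.8, 378.7], [436.7, 359.8], [417.7, 342.0], [399.8, 325.2]]
corn [[351.4, 482.8], [279.0, 388.8], [485.6, 391.2], [406.4, 318.5]]
```

```bash
cat >go.py <<'E'
import sys,numpy as np
from scipy.spatial.transform import Rotation as R
from station import ctrl
o=ctrl.get_obs();x,y,z,yw=map(float,sys.argv[1:5])
M=R.from_rotvec(o["tool_rot"]);a=np.radians(yw)  # yw: direction of tool y
ty=np.array([np.cos(a),np.sin(a),0]);tz=np.array([0,0,-1.]);T=R.from_matrix(np.c_[np.cross(ty,tz),ty,tz])
d=M.inv().apply(np.array([x,y,z])-o["tool_pos"])*100;r=np.degrees((M.inv()*T).as_rotvec())
print('t',o['t'],'pos',o["tool_pos"].round(4),'shift cm',d.round(2),'turn',r.round(2),'F',np.round(o['contact_force'],1),'op',round(float(o['opening']),4),'q',np.round(o['q'],2))
E
python3 go.py .5845 .026 .35 75.6
```

```text
t 0.1 pos [0.197  0.5929 0.4036] shift cm [-54.65 -41.57   5.42] turn [-0.11 -0.02 -3.98] F [-0.1  0.  -0.4] op 0.0854 q [ 1.13  0.05  1.61  0.    1.48 -0.12]
```

>>> jog_arm(
  steps=[
    [[-2, -1.5, 0], [0, 0, 0]],
    [[-3.9, -3, 0], [0, 0, 0]],
    [[-3.9, -3, 0], [0, 0, 0]],
    [[-3.9, -3, 0], [0, 0, 0]],
    [[-3.9, -3, 0], [0, 0, 0]],
    [[-3.9, -3, 0], [0, 0, 0]],
    [[-3.9, -3, 0], [0, 0, 0]],
    [[-3.9, -3, 0], [0, 0, 0]],
  ],
  fingers=1,
  grip_force=50,
)

```text
t: 0.9
tool_pos: [0.4053, 0.2831, 0.3991]
tool_rot: [-0.482, -3.1, 0.01]
contact_force: [0.8, 1.2, 0.6]
opening: 0.0854
```

```bash
python3 go.py .5845 .026 .35 75.6
```

```text
t 0.9 pos [0.4053 0.2831 0.3991] shift cm [-24.9  -19.02   4.96] turn [-0.38 -0.17 -3.28] F [0.8 1.2 0.6] op 0.0854 q [ 0.46 -0.26  1.91 -0.    1.5  -0.8 ]
```

>>> jog_arm(
  steps=[
    [[-3.8, -2.9, 0.8], [0, 0, -0.5]],
    [[-3.8, -2.9, 0.8], [0, 0, -0.5]],
    [[-3.8, -2.9, 0.8], [0, 0, -0.5]],
    [[-3.8, -2.9, 0.8], [0, 0, -0.5]],
    [[-3.8, -2.9, 0.8], [0, 0, -0.5]],
    [[-3, -2.2, 0.8], [0, 0, -0.5]],
    [[-1.5, -1.2, 0], [0, 0, 0]],
    [[0, 0, 0], [0, 0, 0]],
  ],
)

```text
t: 1.7
tool_pos: [0.5849, 0.0301, 0.3477]
tool_rot: [-0.41, -3.109, 0.008]
contact_force: [0.2, 0.6, 0.5]
opening: 0.0852
```

```bash
python3 go.py .5845 .026 .28 75.6
```

```text
t 1.7 pos [0.5849 0.0301 0.3477] shift cm [-0.1  -0.37  6.77] turn [-0.32 -0.31 -0.63] F [0.2 0.6 0.5] op 0.0852 q [-0.07  0.    1.76 -0.    1.38 -1.38]
```

>>> jog_arm(
  steps=[
    [[0, -0.2, 2.5], [0, 0, -0.6]],
    [[-0.1, -0.2, 2.5], [-0.2, -0.2, 0]],
    [[0, 0, 1.7], [0, 0, 0]],
    [[0, 0, 0], [0, 0, 0]],
  ],
)

```text
t: 2.1
tool_pos: [0.5833, 0.0292, 0.2805]
tool_rot: [-0.391, -3.116, -0.001]
contact_force: [-0.5, -0.3, -0.5]
opening: 0.0855
```

```bash
python3 go.py .5845 .026 .217 75.6; python3 -c "
from h import *
a=cv2.cvtColor(ctrl.get_image('side'),4);b=cv2.cvtColor(ctrl.get_image('top'),4)
cv2.imwrite('pics/g1.png',np.hstack([cv2.resize(a[120:280,220:420],None,fx=2,fy=2),cv2.resize(b[150:310,220:420],None,fx=2,fy=2)]))"
```

```text
t 2.1 pos [0.5833 0.0292 0.2805] shift cm [-0.2  -0.28  6.35] turn [ 0.03 -0.09  0.11] F [-0.5 -0.3 -0.5] op 0.0855 q [-0.08  0.06  1.82  0.    1.26 -1.4 ]
```

View pics/g1.png

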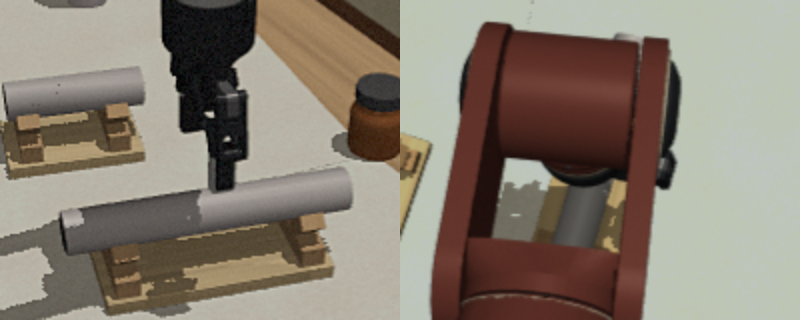

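>>> jog_arm(
  steps=[
    [[-0.2, -0.3, 1], [0, 0, 0]],
    [[0, 0, 0], [0, 0, 0]],
    [[0, 0, 1.5], [0, 0, 0]],
    [[0, 0, 1.5], [0, 0, 0]],
    [[0, 0, 1.5], [0, 0, 0]],
    [[0, 0, 0.8], [0, 0, 0]],
    [[0, 0, 0], [0, 0, 0]],
  ],
)

```text
t: 2.9
tool_pos: [0.587, 0.0265, 0.2189]
tool_rot: [0.387, 3.108, 0.002]
contact_force: [-0.2, -0.4, 0.9]
opening: 0.0852
```

```bash
python3 go.py .5845 .026 .217 75.6; python3 -c "
from h import *
a=cv2.cvtColor(ctrl.get_image('side'),4)
cv2.imwrite('pics/g2.png',cv2.resize(a[120:280,220:420],None,fx=3,fy=3))"
```

```text
t 2.9 pos [0.587  0.0265 0.2189] shift cm [ 0.23 -0.11  0.19] turn [0.15 0.51 0.2 ] F [-0.2 -0.4  0.9] op 0.0852 q [-0.08  0.15  1.84  0.    1.14 -1.41]
```

View pics/g2.png

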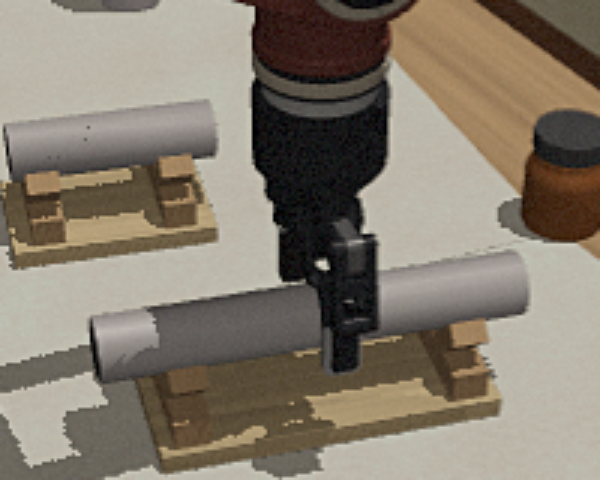

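>>> jog_arm(
  steps=[
    [[0.2, -0.1, 0.3], [0, 0.4, 0]],
    [[0, 0, 0], [0, 0, 0]],
  ],
  fingers=0.05,
)

```text
t: 3.15
tool_pos: [0.5851, 0.0259, 0.2165]
tool_rot: [0.388, 3.115, 0.004]
contact_force: [0.3, 0.7, 0.2]
opening: 0.0589
```

>>> jog_arm(
  steps=[
    [[0, 0, 0], [0, 0, 0]],
    [[0, 0, 0], [0, 0, 0]],
    [[0, 0, 0], [0, 0, 0]],
    [[0, 0, 0], [0, 0, 0]],
  ],
)

```text
t: 3.55
tool_pos: [0.5858, 0.0258, 0.2184]
tool_rot: [0.388, 3.111, 0.004]
contact_force: [-0.9, -0.2, -0.1]
opening: 0.0448
```

```bash
python3 go.py .5845 .026 .216 75.6
```

```text
t 3.55 pos [0.5858 0.0258 0.2184] shift cm [ 0.13 -0.02  0.24] turn [0.19 0.33 0.2 ] F [-0.9 -0.2 -0.1] op 0.0448 q [-0.08  0.15  1.84  0.    1.15 -1.41]
```

>>> jog_arm(
  steps=[
    [[0, 0, 0.2], [0, 0, 0]],
    [[0, 0, 0], [0, 0, 0]],
    [[0, 0, 0], [0, 0, 0]],
    [[0, 0, 0], [0, 0, 0]],
  ],
  fingers=-0.2,
)

```text
t: 3.95
tool_pos: [0.5863, 0.0266, 0.2187]
tool_rot: [0.388, 3.111, 0.008]
contact_force: [-0.0, 0.4, 0.3]
opening: 0.0389
```

```bash
python3 go.py .5845 .026 .216 75.6
```

```text
t 3.95 pos [0.5863 0.0266 0.2187] shift cm [ 0.16 -0.11  0.26] turn [0.33 0.33 0.18] F [-0.   0.4  0.3] op 0.0389 q [-0.08  0.15  1.84  0.01  1.15 -1.41]
```

>>> jog_arm(
  steps=[
    [[0, 0, 0], [0, 0, 0]],
    [[0, 0, 0], [0, 0, 0]],
    [[0, 0, 0], [0, 0, 0]],
    [[0, 0, -0.5], [0, 0, 0]],
    [[0, 0, -1], [0, 0, 0]],
    [[0, 0, -1.5], [0, 0, 0]],
    [[0, 0, -2], [0, 0, 0]],
    [[0, 0, -1], [0, 0, 0]],
  ],
  fingers=-1,
  grip_force=60,
)

```text
t: 4.75
tool_pos: [0.5841, 0.0263, 0.2783]
tool_rot: [-0.389, -3.115, -0.007]
contact_force: [0.4, 0.8, -3.9]
opening: 0.0384
```

```bash
python3 go.py .5035 -.2805 .30 94.6; python3 -c "
from h import *
a=cv2.cvtColor(ctrl.get_image('side'),4)
cv2.imwrite('pics/g3.png',a)"
```

```text
t 4.75 pos [0.5841 0.0263 0.2783] shift cm [  0.27 -31.71  -2.31] turn [  0.27  -0.11 -18.83] F [ 0.4  0.8 -3.9] op 0.0384 q [-0.08  0.07  1.82  0.    1.26 -1.41]
```

View pics/g3.png

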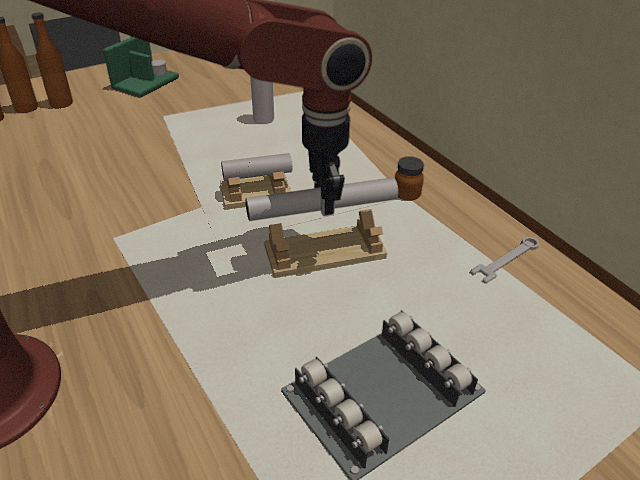

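>>> jog_arm(
  steps=[
    [[0, -2, -1], [0, 0, -2.3]],
    [[0, -4, -1], [0, 0, -2.3]],
    [[-0.3, -4, -0.5], [0, 0, -2.3]],
    [[-0.5, -4, 0], [0, 0, -2.3]],
    [[-0.7, -4, 0], [0, 0, -2.3]],
    [[-0.8, -4, 0], [0, 0, -2.3]],
    [[-1, -4, 0], [0, 0, -2.3]],
    [[-0.5, -2, 0], [0, 0, -2.3]],
  ],
)

```text
t: 5.6
tool_pos: [0.5933, -0.2597, 0.3061]
tool_rot: [-0.145, 3.134, 0.007]
contact_force: [-0.7, 0.5, -3.3]
opening: 0.0387
```

```bash
python3 go.py .5035 -.2805 .29 94.6
```

```text
t 5.6 pos [ 0.5933 -0.2597  0.3061] shift cm [ 9.14 -1.25  1.57] turn [0.23 0.26 0.71] F [-0.7  0.5 -3.3] op 0.0387 q [-0.53  0.18  1.64  0.01  1.32 -2.19]
```

>>> jog_arm(
  steps=[
    [[2, -0.2, 0], [0, 0, 0.4]],
    [[3, -0.5, 0], [0, 0, 0.3]],
    [[2.5, -0.4, 0.5], [0, 0, 0]],
    [[1.4, -0.2, 0.5], [0, 0, 0]],
    [[0, 0, 0], [0, 0, 0]],
    [[0, 0, 0], [0, 0, 0]],
  ],
)

```text
t: 6.2
tool_pos: [0.5031, -0.2848, 0.2938]
tool_rot: [-0.119, 3.135, 0.007]
contact_force: [0.2, -0.3, -3.2]
opening: 0.0385
```

```bash
python3 go.py .5035 -.2805 .27 94.6; python3 -c "
from h import *
a=cv2.cvtColor(ctrl.get_image('side'),4);b=cv2.cvtColor(ctrl.get_image('top'),4)
cv2.imwrite('pics/p1.png',a);cv2.imwrite('pics/p1t.png',b)"
```

```text
t 6.2 pos [ 0.5031 -0.2848  0.2938] shift cm [-0.06  0.41  2.39] turn [ 0.24  0.28 -0.27] F [ 0.2 -0.3 -3.2] op 0.0385 q [-0.64  0.04  1.82  0.01  1.28 -2.29]
```

View pics/p1.png

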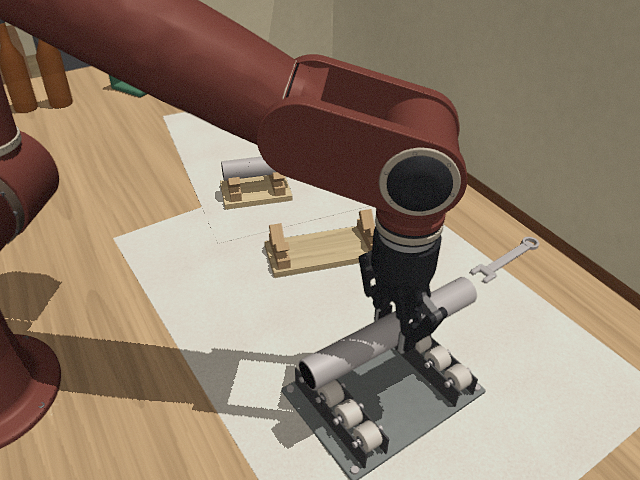

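View pics/p1t.png

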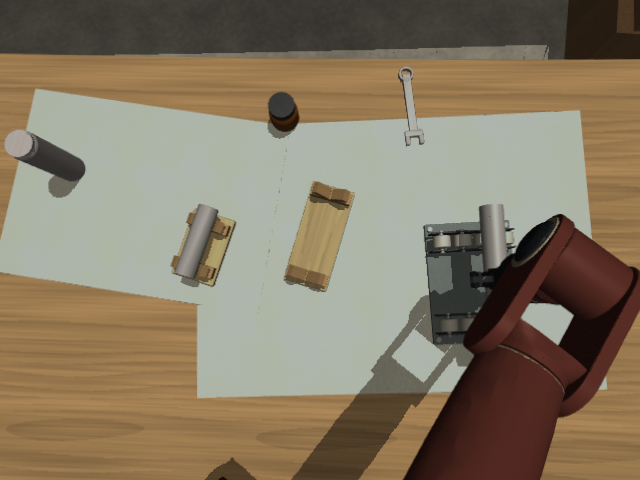

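```bash
python3 - <<'E'
from h import *
t=cv2.imread("pics/p1t.png");s=cv2.imread("pics/p1.png")
a=cv2.resize(t[195:275,465:525],None,fx=6,fy=6,interpolation=0);b=cv2.resize(s[340:400,290:350],None,fx=6,fy=6,interpolation=0);c=np.zeros((480,720,3),np.uint8);c[:,:360]=a;c[:360,360:]=b
cv2.imwrite("pics/p1z.png",c)
z=.140
a=np.radians(4.6);ax=np.array([np.cos(a),np.sin(a)])
print('side near end',plane("side",[[309,375]],z))
for l in(-.13,.13):
  P=np.r_[np.array([.5031,-.2848])+l*ax,z];print(P,proj("top",P),proj("side",P))
E
```

```text
side near end [[ 0.37420834 -0.29415027  0.14      ]]
[ 0.37351875 -0.29522586  0.14      ] [[504.60658639 356.46920884]] [[308.93832531 375.88790693]]
[ 0.63268125 -0.27437414  0.14      ] [[490.08194507 203.8922375 ]] [[466.01525381 288.28537416]]
```

View pics/p1z.png

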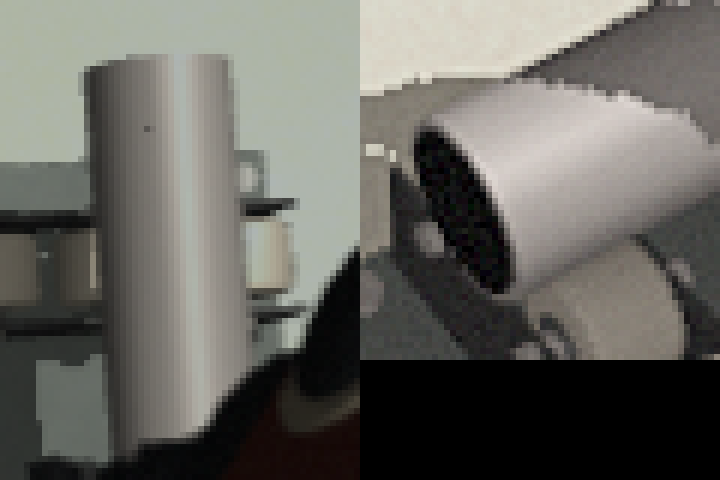

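>>> jog_arm(
  steps=[
    [[-0.1, 0.35, 1], [0, 0, -0.2]],
    [[0, 0, 1.5], [0.2, 0.2, 0]],
    [[0, 0, 1.5], [0, 0, 0]],
    [[0, 0, 1.2], [0, 0, 0]],
    [[0, 0, 0], [0, 0, 0]],
    [[0, 0, 0], [0, 0, 0]],
  ],
)

```text
t: 6.9
tool_pos: [0.5064, -0.2791, 0.2359]
tool_rot: [0.131, -3.139, -0.003]
contact_force: [-0.1, 0.4, -2.9]
opening: 0.0385
```

```bash
python3 go.py .5035 -.2805 .24 94.6; python3 -c "
from h import *
s=cv2.cvtColor(ctrl.get_image('side'),4);t=cv2.cvtColor(ctrl.get_image('top'),4)
cv2.imwrite('pics/p2.png',s);cv2.imwrite('pics/p2t.png',t)
a=cv2.resize(t[195:275,465:525],None,fx=6,fy=6,interpolation=0);b=cv2.resize(s[345:445,280:380],None,fx=4.4,fy=4.4,interpolation=0);c=np.zeros((480,800,3),np.uint8);c[:,:360]=a;c[:440,360:]=b
cv2.imwrite('pics/p2z.png',c)
"
```

```text
t 6.9 pos [ 0.5064 -0.2791  0.2359] shift cm [ 0.3  -0.11 -0.41] turn [ 0.11 -0.    0.18] F [-0.1  0.4 -2.9] op 0.0385 q [-0.63  0.11  1.85  0.    1.18 -2.29]
```

View pics/p2z.png

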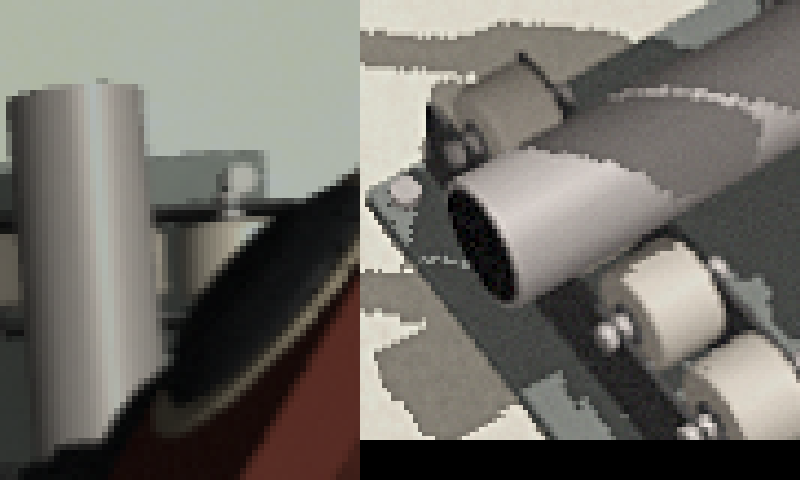

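View pics/p2.png

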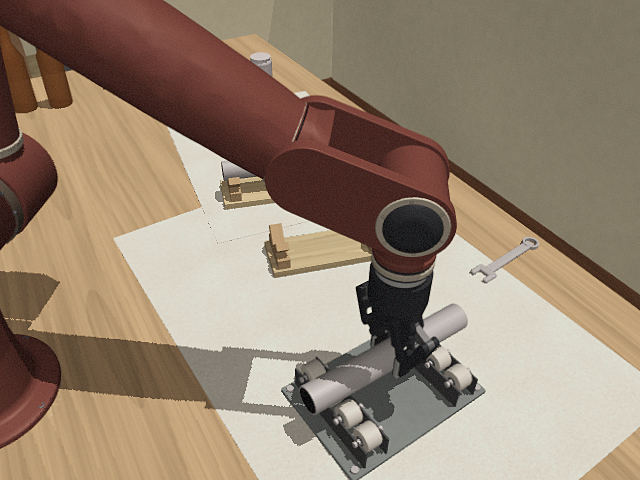

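```bash
python3 - <<'E'
from h import *
s=cv2.imread("pics/side0.png")
c=np.zeros((560,800,3),np.uint8)
for i,(x,y) in enumerate([(265,365),(460,365)]): c[:400,i*400:i*400+400]=cv2.resize(s[y:y+40,x:x+40],None,fx=10,fy=10,interpolation=0)
cv2.imwrite("pics/cz.png",c[:400])
z=.082
print('top far end',plane("top",[[477,209.5]],z),'side near end',plane("side",[[307.7,399.7]],z))
a=np.radians(4.6);ax=np.array([np.cos(a),np.sin(a)])
print('top ctr',plane("top",[[477,209.5]],z)[0,:2]-.13*ax,'side ctr',plane("side",[[307.7,399.7]],z)[0,:2]+.13*ax)
print(plane("side",[[307.7,399.7]],z+.002)[0,:2]+.13*ax)
E
```

```text
top far end [[ 0.63339358 -0.26918606  0.082     ]] side near end [[ 0.37590369 -0.28774121  0.082     ]]
top ctr [ 0.50381233 -0.27961192] side ctr [ 0.50548494 -0.27731535]
[ 0.50480318 -0.27853843]
```

View pics/cz.png

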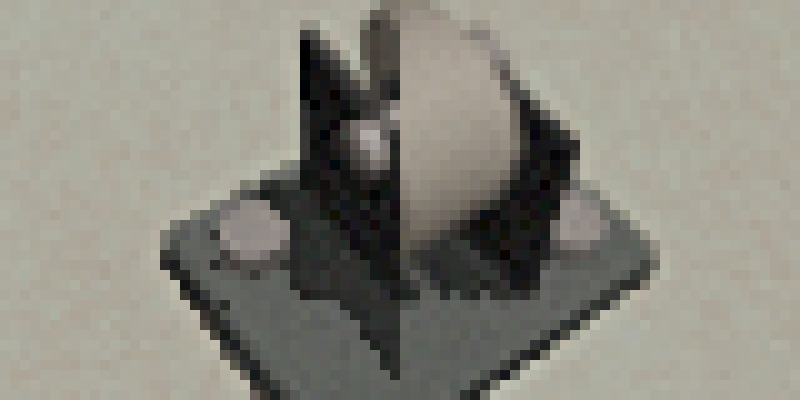

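>>> jog_arm(
  steps=[
    [[0.15, -0.1, 0], [0, 0, 0.2]],
    [[0, 0, 0.5], [0, 0, 0]],
    [[0, 0, 0], [0, 0, 0]],
  ],
)

```text
t: 7.3
tool_pos: [0.5053, -0.281, 0.233]
tool_rot: [-0.124, 3.136, -0.001]
contact_force: [-1.0, 0.1, -3.4]
opening: 0.0383
```

```bash
python3 go.py .505 -.280 .225 94.6
```

```text
t 7.3 pos [ 0.5053 -0.281   0.233 ] shift cm [0.03 0.1  0.8 ] turn [-0.05  0.18 -0.06] F [-1.   0.1 -3.4] op 0.0383 q [-0.64  0.11  1.86  0.    1.17 -2.29]
```

>>> jog_arm(
  steps=[
    [[0, 0.05, 0.4], [0, 0, 0]],
    [[0, 0, 0], [0, 0, 0]],
  ],
)

```text
t: 7.5
tool_pos: [0.5054, -0.2807, 0.2293]
tool_rot: [-0.124, 3.135, -0.002]
contact_force: [-0.5, 0.5, -4.2]
opening: 0.0387
```

>>> jog_arm(
  steps=[
    [[0, 0, 0.2], [0, 0, 0]],
    [[0, 0, 0], [0, 0, 0]],
  ],
)

```text
t: 7.7
tool_pos: [0.5055, -0.2807, 0.2272]
tool_rot: [-0.124, 3.135, -0.002]
contact_force: [-0.5, -0.4, -4.2]
opening: 0.0386
```

```bash
python3 go.py .505 -.280 .225 94.6
```

```text
t 7.7 pos [ 0.5055 -0.2807  0.2272] shift cm [0.04 0.07 0.22] turn [-0.09  0.23 -0.07] F [-0.5 -0.4 -4.2] op 0.0386 q [-0.64  0.12  1.86  0.    1.16 -2.29]
```

>>> jog_arm(
  steps=[
    [[0, 0, 0.1], [0, 0, 0]],
    [[0, 0, 0], [0, 0, 0]],
  ],
)

```text
t: 7.9
tool_pos: [0.5056, -0.2807, 0.2262]
tool_rot: [-0.124, 3.135, -0.002]
contact_force: [-0.7, -0.2, -2.4]
opening: 0.0382
```

>>> jog_arm(
  steps=[
    [[0, 0, 0.1], [0, 0, 0]],
    [[0, 0, 0], [0, 0, 0]],
  ],
)

```text
t: 8.1
tool_pos: [0.5057, -0.2806, 0.2256]
tool_rot: [-0.125, 3.135, -0.002]
contact_force: [-1.2, 1.0, -2.1]
opening: 0.0384
```

```bash
python3 go.py .505 -.280 .225 94.6
```

```text
t 8.1 pos [ 0.5057 -0.2806  0.2256] shift cm [0.06 0.07 0.06] turn [-0.08  0.25 -0.05] F [-1.2  1.  -2.1] op 0.0384 q [-0.64  0.12  1.86  0.    1.16 -2.29]
```

>>> jog_arm(
  steps=[
    [[0, 0, 0.1], [0, 0, 0]],
    [[0, 0, 0], [0, 0, 0]],
  ],
)

```text
t: 8.3
tool_pos: [0.5058, -0.2806, 0.2255]
tool_rot: [-0.125, 3.135, -0.001]
contact_force: [-1.6, 0.1, -1.5]
opening: 0.0386
```

```bash
for i in 1; do python3 go.py .505 -.280 .225 94.6; done; python3 -c "
from station import ctrl
print(ctrl.get_obs()['wrist_torque'])"
```

```text
t 8.3 pos [ 0.5058 -0.2806  0.2255] shift cm [0.08 0.06 0.05] turn [-0.06  0.23 -0.02] F [-1.6  0.1 -1.5] op 0.0386 q [-0.64  0.12  1.86  0.    1.16 -2.29]
[0.22608005 0.12381354 0.07786324]
```

>>> jog_arm(
  steps=[
    [[0, 0, 0.1], [0, 0, 0]],
    [[0, 0, 0], [0, 0, 0]],
  ],
)

```text
t: 8.5
tool_pos: [0.506, -0.2805, 0.2254]
tool_rot: [-0.126, 3.135, -0.001]
contact_force: [-1.7, 1.0, -0.5]
opening: 0.0387
```

```bash
for i in 1; do python3 go.py .505 -.280 .225 94.6; done; python3 -c "
from station import ctrl
print(ctrl.get_obs()['wrist_torque'])"
```

```text
t 8.5 pos [ 0.506  -0.2805  0.2254] shift cm [0.09 0.06 0.04] turn [-0.05  0.23 -0.  ] F [-1.7  1.  -0.5] op 0.0387 q [-0.64  0.12  1.86  0.    1.16 -2.29]
[0.18417942 0.18570499 0.05196017]
```

>>> jog_arm(
  steps=[
    [[0.1, 0, 0.2], [0, 0, 0]],
    [[0, 0, 0.1], [0, 0, 0]],
    [[0, 0, 0], [0, 0, 0]],
  ],
)

```text
t: 8.8
tool_pos: [0.5058, -0.2806, 0.2254]
tool_rot: [-0.127, 3.134, -0.0]
contact_force: [-2.0, 1.8, -0.4]
opening: 0.0386
```

```bash
python3 go.py .505 -.280 .225 94.6; python3 -c "
from h import *
print(ctrl.get_obs()['wrist_torque'])
s=cv2.cvtColor(ctrl.get_image('side'),4);t=cv2.cvtColor(ctrl.get_image('top'),4)
cv2.imwrite('pics/p3.png',s);cv2.imwrite('pics/p3t.png',t)
a=cv2.resize(t[195:275,465:525],None,fx=6,fy=6,interpolation=0);b=cv2.resize(s[345:445,280:380],None,fx=4.4,fy=4.4,interpolation=0);c=np.zeros((480,800,3),np.uint8);c[:,:360]=a;c[:440,360:]=b
cv2.imwrite('pics/p3z.png',c)
a=np.radians(4.6);ax=np.array([np.cos(a),np.sin(a)])
for l in(-.13,.13):
  for c in ((.502,-.2795),(.504,-.280)):
    P=np.r_[np.array(c)+l*ax,.071];print(c,l,proj('top',P),proj('side',P))
"
```

```text
t 8.8 pos [ 0.5058 -0.2806  0.2254] shift cm [0.07 0.07 0.04] turn [-0.02  0.3   0.03] F [-2.   1.8 -0.4] op 0.0386 q [-0.64  0.12  1.86  0.    1.16 -2.29]
[0.26257603 0.17725546 0.04457526]
(0.502, -0.2795) -0.13 [[487.99664925 351.84498276]] [[306.14971441 407.33416916]]
(0.504, -0.28) -0.13 [[488.26092869 350.73569161]] [[307.73812321 406.95768554]]
(0.502, -0.2795) 0.13 [[475.19242899 211.50529772]] [[454.80619909 320.48338626]]
(0.504, -0.28) 0.13 [[475.45571214 210.46659049]] [[456.08611798 320.19506707]]
```

View pics/p3z.png

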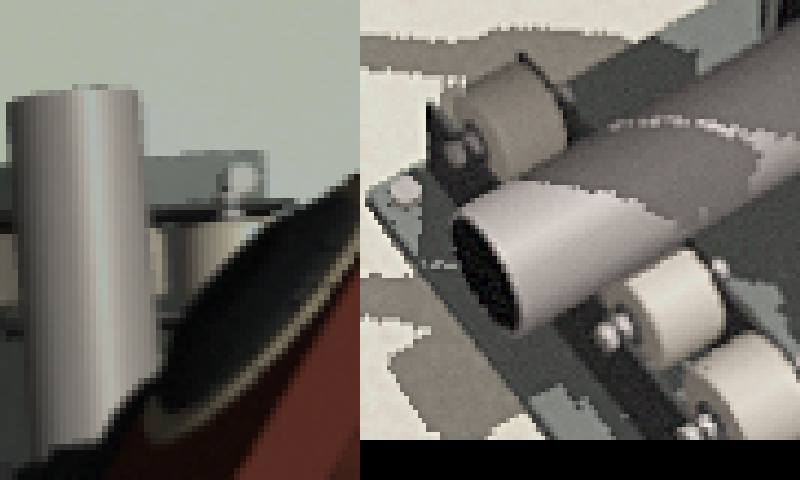

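>>> jog_arm(
  steps=[
    [[0, 0, -0.4], [0, 0, 0]],
    [[0.15, 0.25, 0], [0, 0, 0]],
    [[0, 0, 0], [0, 0, 0]],
  ],
)

```text
t: 9.2
tool_pos: [0.5037, -0.2783, 0.2278]
tool_rot: [-0.125, 3.133, -0.002]
contact_force: [-0.5, -0.9, -3.5]
opening: 0.0385
```

```bash
python3 go.py .5045 -.278 .225 94.6
```

```text
t 9.2 pos [ 0.5037 -0.2783  0.2278] shift cm [-0.08  0.03  0.28] turn [-0.07  0.34 -0.03] F [-0.5 -0.9 -3.5] op 0.0385 q [-0.63  0.11  1.86  0.    1.16 -2.29]
```

>>> jog_arm(
  steps=[
    [[-0.05, 0, 0.2], [0, 0, 0]],
    [[0, 0, 0], [0, 0, 0]],
  ],
)

```text
t: 9.4
tool_pos: [0.5043, -0.2784, 0.2255]
tool_rot: [-0.125, 3.133, -0.003]
contact_force: [-0.0, -0.9, -2.6]
opening: 0.0384
```

>>> jog_arm(
  steps=[
    [[0, 0, 0.1], [0, 0, 0]],
    [[0, 0, 0], [0, 0, 0]],
  ],
)

```text
t: 9.6
tool_pos: [0.5044, -0.2788, 0.2253]
tool_rot: [-0.127, 3.133, -0.005]
contact_force: [-1.5, -0.1, -1.7]
opening: 0.0385
```

>>> jog_arm(
  steps=[
    [[0, 0, 0.1], [0, 0, 0]],
    [[0, 0, 0], [0, 0, 0]],
  ],
)

```text
t: 9.8
tool_pos: [0.5045, -0.2791, 0.2252]
tool_rot: [-0.128, 3.134, -0.006]
contact_force: [-1.4, -0.6, -0.3]
opening: 0.038
```

```bash
python3 go.py .5045 -.278 .225 94.6
```

```text
t 9.8 pos [ 0.5045 -0.2791  0.2252] shift cm [-0.01  0.11  0.02] turn [-0.23  0.3   0.09] F [-1.4 -0.6 -0.3] op 0.038 q [-0.63  0.12  1.86  0.    1.16 -2.29]
```

>>> jog_arm(
  steps=[
    [[0, -0.05, 0.1], [0, 0, 0]],
    [[0, 0, 0.1], [0, 0, 0]],
    [[0, 0, 0], [0, 0, 0]],
  ],
)

```text
t: 10.1
tool_pos: [0.5047, -0.2797, 0.2251]
tool_rot: [-0.13, 3.135, -0.005]
contact_force: [-2.1, 1.2, -0.3]
opening: 0.0388
```

```bash
python3 go.py .5045 -.278 .225 94.6; python3 -c "
from h import *
for i in range(4):
  print(np.round(ctrl.get_obs()['contact_force'],2),np.round(ctrl.get_obs()['wrist_torque'],2))
  s=cv2.cvtColor(ctrl.get_image('side' if i%2 else 'top'),4)
  cv2.imwrite('pics/p4%d.png'%i,s)
t=cv2.imread('pics/p42.png')
a=cv2.resize(t[195:275,465:525],None,fx=6,fy=6,interpolation=0);b=cv2.resize(s[345:445,280:380],None,fx=4.4,fy=4.4,interpolation=0);c=np.zeros((480,800,3),np.uint8);c[:,:360]=a;c[:440,360:]=b
cv2.imwrite('pics/p4z.png',c)
"
```

```text
t 10.1 pos [ 0.5047 -0.2797  0.2251] shift cm [0.01 0.17 0.01] turn [-0.19  0.24  0.15] F [-2.1  1.2 -0.3] op 0.0388 q [-0.63  0.12  1.86  0.    1.16 -2.29]
[-2.07  1.22 -0.31] [0.09 0.2  0.15]
[-2.86  0.31  3.5 ] [0.11 0.46 0.27]
[-3.24  1.72  2.74] [0.21 0.44 0.29]
[-3.57  1.32  4.46] [0.21 0.46 0.3 ]
```

View pics/p4z.png

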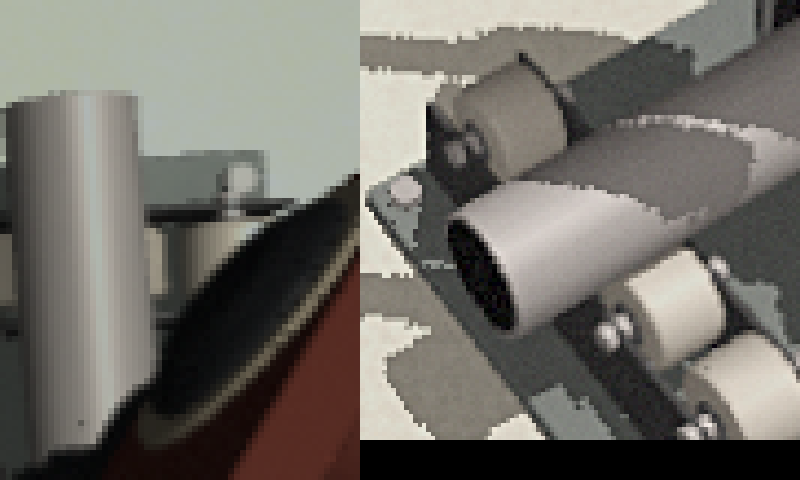

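>>> jog_arm(
  steps=[
    [[0.05, 0, 0], [0, 0, 0]],
    [[0, 0, 0], [0, 0, 0]],
  ],
)

```text
t: 10.5
tool_pos: [0.5045, -0.2797, 0.225]
tool_rot: [-0.13, 3.133, -0.005]
contact_force: [-3.0, 0.1, 3.3]
opening: 0.0386
```

>>> jog_arm(
  steps=[
    [[0, 0, 0], [0, 0, 0]],
    [[0, 0, 0], [0, 0, 0]],
  ],
  fingers=-0.05,
  grip_force=20,
)

```text
t: 10.7
tool_pos: [0.5046, -0.2795, 0.2244]
tool_rot: [-0.127, 3.132, -0.004]
contact_force: [-0.0, 0.8, 0.4]
opening: 0.0406
```

```bash
python3 go.py .5045 -.280 .225 94.6
```

```text
t 10.7 pos [ 0.5046 -0.2795  0.2244] shift cm [ 0.01 -0.05 -0.06] turn [-0.17  0.39  0.06] F [-0.   0.8  0.4] op 0.0406 q [-0.64  0.12  1.86  0.    1.15 -2.29]
```

>>> jog_arm(
  steps=[
    [[0, 0, 0], [0, 0, 0]],
    [[0, 0, 0], [0, 0, 0]],
  ],
  fingers=0.05,
)

```text
t: 10.9
tool_pos: [0.5048, -0.2797, 0.2243]
tool_rot: [-0.127, 3.131, -0.005]
contact_force: [0.2, 0.5, -0.6]
opening: 0.0453
```

>>> jog_arm(
  steps=[
    [[0, 0, 0], [0, 0, 0]],
    [[0, 0, 0], [0, 0, 0]],
    [[0, 0, 0], [0, 0, 0]],
    [[0, 0, 0], [0, 0, 0]],
    [[0, 0, 0], [0, 0, 0]],
  ],
  fingers=0.8,
)

```text
t: 11.4
tool_pos: [0.5051, -0.28, 0.2245]
tool_rot: [-0.126, 3.13, -0.007]
contact_force: [0.4, 0.3, -0.1]
opening: 0.0769
```

```bash
python3 go.py .5045 -.280 .225 94.6; python3 -c "
from h import *
s=cv2.cvtColor(ctrl.get_image('side'),4)
cv2.imwrite('pics/p5.png',s)"
```

```text
t 11.4 pos [ 0.5051 -0.28    0.2245] shift cm [ 0.06  0.   -0.05] turn [-0.27  0.51  0.01] F [ 0.4  0.3 -0.1] op 0.0769 q [-0.64  0.12  1.86  0.    1.15 -2.29]
```

View pics/p5.png

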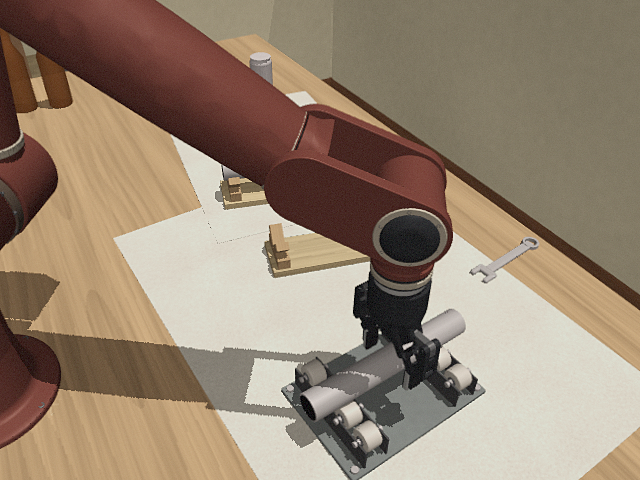

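>>> jog_arm(
  steps=[
    [[0, 0, -0.5], [0, 0, 0]],
    [[0, 0, -1], [0, 0, 0]],
    [[0, 0, -1.5], [0, 0, 0]],
    [[0, 0, -2], [0, 0, 0]],
    [[0, 0, -3], [0, 0, 0]],
    [[0, 0, -4], [0, 0, 0]],
    [[0, 0, -4], [0, 0, 0]],
    [[0, 0, -2], [0, 0, 0]],
  ],
)

```text
t: 12.25
tool_pos: [0.5022, -0.2784, 0.415]
tool_rot: [-0.126, 3.132, -0.004]
contact_force: [-0.0, -0.5, 0.7]
opening: 0.0766
```

>>> jog_arm(
  steps=[
    [[0, 2, 0], [0, 0, 0]],
    [[0, 4, 0], [0, 0, 0]],
    [[0, 4, 0], [0, 0, 0]],
    [[0, 4, 0], [0, 0, 0]],
    [[0, 4, 0], [0, 0, 0]],
    [[0, 4, 0], [0, 0, 0]],
    [[0, 4, 0], [0, 0, 0]],
    [[0, 2, 0], [0, 0, 0]],
  ],
)

```text
t: 13.05
tool_pos: [0.4779, 0.0077, 0.4338]
tool_rot: [-0.113, 3.104, -0.026]
contact_force: [-0.1, 0.4, -0.1]
opening: 0.0769
```

```bash
python3 go.py .5045 -.280 .225 94.6; python3 -c "
from h import *
s=cv2.cvtColor(ctrl.get_image('side'),4);t=cv2.cvtColor(ctrl.get_image('top'),4)
cv2.imwrite('pics/p6.png',s);cv2.imwrite('pics/p6t.png',t)
a=cv2.resize(t[195:365,415:535],None,fx=3.2,fy=3.2,interpolation=2);b=cv2.resize(s[290:480,270:500],None,fx=1.8,fy=1.8,interpolation=2);c=np.zeros((544,800,3),np.uint8);c[:,:384]=a;c[:342,384:798]=b
cv2.imwrite('pics/p6z.png',c)"
```

```text
t 13.05 pos [0.4779 0.0077 0.4338] shift cm [  0.17 -28.51  21.41] turn [-1.04  1.96 -0.42] F [-0.1  0.4 -0.1] op 0.0769 q [-0.14 -0.34  1.92 -0.01  1.53 -1.78]
```

View pics/p6z.png

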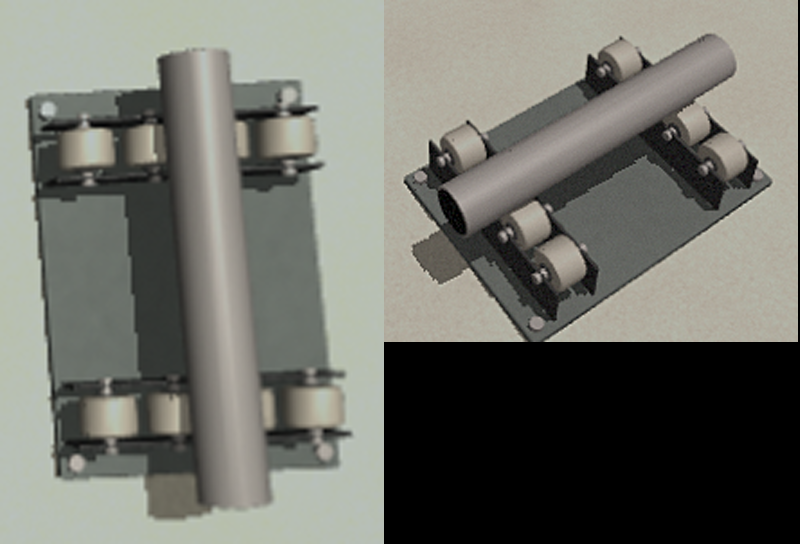

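View pics/p6t.png

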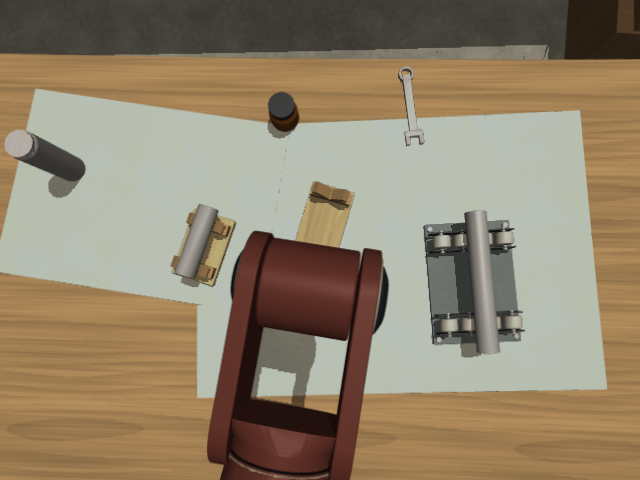

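>>> jog_arm(
  steps=[
    [[0, 0, 0], [0, 0, 0]],
    [[0, 0, 0], [0, 0, 0]],
    [[0, 0, 0], [0, 0, 0]],
    [[0, 0, 0], [0, 0, 0]],
    [[0, 0, 0], [0, 0, 0]],
    [[0, 0, 0], [0, 0, 0]],
    [[0, 0, 0], [0, 0, 0]],
  ],
)

```text
t: 13.85
tool_pos: [0.4784, 0.0035, 0.436]
tool_rot: [-0.107, 3.102, -0.03]
contact_force: [1.0, 0.3, 0.4]
opening: 0.0772
```

```bash
python3 -c "
from h import *
t=cv2.cvtColor(ctrl.get_image('top'),4);o=cv2.imread('pics/p6t.png')
print(np.abs(t[195:365,415:535].astype(int)-o[195:365,415:535]).max(2).mean(),(np.abs(t[195:365,415:535].astype(int)-o[195:365,415:535]).max(2)>40).sum())
print(ctrl.get_obs()['t'],ctrl.get_obs()['dq'].round(3)); print(ctrl.finish_job())"
```

```text
0.7497549019607843 0
13.9 [ 0.003 -0.001  0.001  0.001  0.     0.001]
the job is handed in; nothing more can be done
None
```

The long tube now lies in the middle groove of the roller stand, and I handed the job in at 13.9 s. The short tube was not touched.

- **Placing:** I set the tube down in roughly 1 mm steps. On the first touch it rested on the wheels on one side, about 2–3 mm off centre. I lifted it slightly, shifted it and lowered it again. I opened the fingers only once the wheels carried its weight; forces were then near zero.
- **Last checks:** In the top view both tube ends lie within about 1 pixel (1–2 mm) of their predicted seated, centred positions. Two top pictures about 0.8 s apart show no movement. The arm was well clear and at rest.
- **Disagreement:** The two cameras placed the stand about 2 mm apart, which is within the stated calibration. I worked between the two estimates and used the contact forces to find the groove's centre.

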